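Throw the isolator behind the safety screen with the cranked rod

ROBOT

A 6-joint arm with a two-finger parallel gripper is mounted at the origin on the work surface. World frame = base frame: x ahead of the robot, y to its left, z up, the work surface at z = 0. Lengths are in m, angles in rad, forces in N, time in s.
With the tool pointing down it reaches from about 0.325 to 0.775 m from the base axis. Payload 9.3 kg.
Tool frame: the origin (TCP) lies midway between the tips of the shut fingers; the grasp point (between the pads) lies 19 mm behind it (robot.grip_point_offset is the distance from the TCP to the grasp point, in m); z points along the fingers, y is the direction in which the jaws open and shut (so a half turn about z gives the same grasp; the last joint's range is limited). The gripper opens to 85 mm and grips with 20 to 120 N. Pads are 22 mm wide; open, the fingers measure 114 mm over their backs; the gripper's body (76 mm by 85 mm) begins 54 mm behind the grasp point. The pads swing forward as they close: fully open they stand 13 mm farther back than shut.
Start: joints at [-1.439, 0.259, 0.021, 1.334, 0, 1.418], TCP at [0.155, -0.528, 0.231] pointing down, gripper open.
Joint ranges: [-3.04, 3.04], [-0.91, 1.82], [-1.04, 1.36], [-1.92, 1.95], [-1.52, 1.45], [-3.14, 3.14]. Speed limits (rad/s): [2.22, 2.22, 2.79, 3.14, 3.14, 3.14].

INTERFACE

Orientations are given as a 3x3 rotation matrix whose columns are the frame's x, y, z axes.
In Python, from plant import status, vision, finish_job, robot gives the robot as it stands. The module is installed in compiled form; this text tells all that it offers.
- The arm moves only by the tool servo_tool, never from a script. Its argument "moves" is one flat list of numbers, 5 for each row, row after row: the shift along the tool's x, y, z in units of 60 mm (1.0 is 60 mm), then the turn about the tool's z in rad, then the finger opening in mm, from 0 to 85.4. In form: [dx, dy, dz, roll, hand, dx, dy, dz, roll, hand, ...]. A call has 1 to 5 rows; each row is the pose to reach, as a shift and turn from the pose commanded when the call began, along the tool's axes at that moment; what a row does not reach only later rows make up. A row lasts 1/8 s, in which the tool goes at most 62.5 mm and 10.7 degrees, less where a joint would pass 70% of its speed; a pose out of reach is approached as far as the arm can. A call with a gripper value outside its range is refused whole. The fingers move at their own pace and stop on an object; the grip force is fixed at half the most. Time passes only in rows, so rows that repeat a pose let the fingers close. It gives the time, the measured TCP pose, the force and the opening at its end, in the units of the state.
- status.sense(): the state, without advancing time (a new reading comes with each control period).
- vision.camera(name): name is "scene" or "top" or "wrist"; returns a dict with "img" (400x640x3 uint8, red, green, blue), "mtx" (3x3 intrinsics, pixels), "world_from_camera" (4x4, takes a point from camera to world coordinates). Camera axes: x right, y up, looking along -z (the intrinsics and any distortion apply to the point x, -y, -z); pixel columns grow to the right and rows downward; lengths in m; the calibration is good to about 2 mm. The wrist camera is an equidistant fisheye: a pixel r from the principal point sees the ray r / f radians off the axis. A picture is of the moment at which its call begins. There is no depth.
- finish_job(): hands the job in, once; it reports no verdict.
The state is a dict: "t": time; "q": joint angles; "joint_vel": joint speeds; "tau": joint torques, N m; "eef_pos": TCP position; "tcp_rot": TCP orientation; "ft_force": force on the tool from outside, world axes, zero at the start; "moment": the same for the moment, N m; "opening": opening from 0.0 (shut) to 1.0 (fully open).
Only numpy, scipy, OpenCV 4.12 (cv2) and the standard library are available. Lean on these libraries where they do the work, as an engineer would, in place of code of your own. Each camera call takes 0.05 s, during which the arm holds its last target. There are 200 camera calls.

TASK

Hang the cranked rod in the two-post rest with its hook hanging down and let go; then take it again by its handle, reach over the clear safety screen with it, and use the hook to pull the supply unit's T-lever towards you until it is fully over. Then hang the rod back in the rest, hook down, and let go. Keep the gripper itself on your side of the screen and off the supply unit, and leave everything else on the bench where it stands.

Things in the scene. Friction and masses are not known exactly. Their poses are not given: they have to be found in the camera images.
- rod_mid (a point): L-shaped rod, 150 g, flat on the bench at first. Point on the axis of its round steel shaft (10 mm thick) near the balance point, 12 mm above the bench. x: along the shaft, handle to bend; y: along the hook, bend to tip; z: up while it lies flat. Bend (a 24 mm ball knuckle) at x = 75 mm; handle from x = -125 to -65 mm. Laid in V notches and let go, it turns by itself until the hook hangs down, within about 15 degrees
- rod_handle (a point): centre of the rod's black square handle (60 mm long, 24 x 24 mm section, faces square to the rod's y and z), 97 mm from rod_mid towards -x; same axes as rod_mid. Squeezing the handle while the rod hangs in the rest squares the hook up with the jaws
- rod_tip (a point): centre of the rubber tip at the hook's end (cylinder 24 mm in diameter, from 66 to 90 mm along y from the shaft's axis; the hook above it is a 10 mm round bar), 75 mm along x and 78 mm along y from rod_mid; same axes as rod_mid
- rest_seat (a point): Fixed aluminium rod rest, base 110 x 80 x 12 mm, two posts 80 mm apart (12 mm thick along x) with open 90-degree V notches, 57 mm wide on top, 21 mm above this point. Point: midway between the posts, 125 mm above the bench, where the axis of a seated shaft comes. x: along the notches; the shaft lies along x, either way round, rod_mid at this point, handle and hook outside the posts; z up
- lever_bar (a point): middle of the T-lever's black crossbar (60 mm long, 12 mm thick, along the supply unit's y). The lever is 60 mm long on a pivot 43 mm above the bench in the top of the supply unit, so the bar's middle is 86 to 103 mm high; this frame turns with the lever
- isolator (a joint): angle of the T-lever, rad: 0 leans 29 degrees away from the robot (starts there or up to 0.15 further), 0.5 upright, 1.0 fully over, leaning 29 degrees towards the screen (the stop). Stays where left; takes about 2 N at the bar
- supply: grey supply unit, 90 (x) x 160 (y) x 40 mm high, fixed to the bench behind the screen; origin on the bench under the lever's pivot; x points away from the robot, the lever swings in its x-z plane, from +x to -x as the joint grows
- screen: clear safety screen with an aluminium top edge, fixed, 340 mm wide along its y, 130 mm high, 8 mm thick (top edge 12 mm, two feet 50 mm deep); origin on the bench under its middle; its x points to the far side, where the supply unit's pivot stands 64 to 70 mm behind it
- calculator: bystander: calculator 150 x 78 x 14 mm lying before the screen, origin under its middle
- bottle: bystander: water bottle 66 mm in diameter, 200 mm high
- cup: bystander: white cup, 72 mm in diameter, 90 mm high
- notebook: bystander: blue notebook 210 x 148 x 12 mm
- meter: bystander: grey multimeter 160 x 85 x 36 mm
- lens: bystander: lens on a stand, 122 mm high, behind the screen

How it is judged:
By the outcome, as a careful person would: the job done as asked, in the order asked, and still so for the second after the job is handed in, with the robot touching nothing.
It also fails if it takes over 66 s, if anything falls off the work surface, if the arm or the gripper's body presses on something with over 40 N, if the wrist force passes 120 N, or if a joint passes its speed limit or range.

## Working session

There is one attempt and no reset: what is moved stays moved. The work goes in short steps, Python scripts to look and compute and a tool call to move; the robot and the scene stay as the last step left them, time stands still between calls to the robot, and variables do not carry over. Pictures are saved under pics/ and viewed, about 8 in all and at most 12, crops included, and the job is handed in when it is done.

Besides the shell and the picture viewer there is one more tool, called after "Request:" as name(argument=value, ...) on one line, values as JSON. servo_tool: Moves the arm, as the interface text tells. Its arguments: {"type":"object","properties":{"moves":{"type":"array"}},"required":["moves"]}

```bash
mkdir -p pics; cat > h.py <<'E'
import numpy as np, cv2
from plant import status, vision, robot
def grab(n,f):
    c=vision.camera(n); cv2.imwrite(f'pics/{f}.png',c['img'][:,:,::-1]); np.savez(f'pics/{f}.npz',**c); return c
def load(f):
    return dict(np.load(f'pics/{f}.npz'))
def ray(c,u,v,fish=False):
    K=c['mtx'];x=(u-K[0,2])/K[0,0];y=(v-K[1,2])/K[1,1]
    if fish:
        r=np.hypot(x,y);s=np.sin(r)/r if r>1e-9 else 1;d=np.array([x*s,-y*s,-np.cos(r)])
    else: d=np.array([x,-y,-1.])
    T=c['world_from_camera'];return T[:3,3],T[:3,:3]@d/np.linalg.norm(d)
def onz(c,u,v,z,fish=False):
    o,d=ray(c,u,v,fish);return o+d*(z-o[2])/d[2]
def proj(c,P):
    T=c['world_from_camera'];p=T[:3,:3].T@(np.array(P)-T[:3,3]);K=c['mtx']
    return K[0,0]*p[0]/-p[2]+K[0,2],K[1,1]*-p[1]/-p[2]+K[1,2]
E
python3 - <<'E'
from h import *
np.set_printoptions(precision=3,suppress=True)
a=grab('top','top0');b=grab('scene','sc0')
for c in(a,b):print(c['mtx'],c['world_from_camera'])
s=status.sense();print(s['t'],s['eef_pos'],s['tcp_rot'],s['ft_force'],s['opening'],robot.grip_point_offset)
E
```

```text
[[488.72    0.    314.632]
 [  0.    488.72  195.565]
 [  0.      0.      1.   ]] [[-0.025  0.996 -0.091  0.402]
 [-1.    -0.024  0.011 -0.003]
 [ 0.008  0.091  0.996  1.677]
 [ 0.     0.     0.     1.   ]]
[[425.168   0.    327.364]
 [  0.    425.168 202.791]
 [  0.      0.      1.   ]] [[-0.723 -0.539  0.432  1.14 ]
 [ 0.691 -0.557  0.462  0.648]
 [-0.009  0.632  0.775  1.162]
 [ 0.     0.     0.     1.   ]]
0.1 [ 0.155 -0.528  0.231] [[ 0.96   0.281 -0.   ]
 [ 0.281 -0.96   0.001]
 [ 0.    -0.001 -1.   ]] [ 0.336 -0.444  0.782] 1.0032905191339963 0.0187
```

View pics/top0.png

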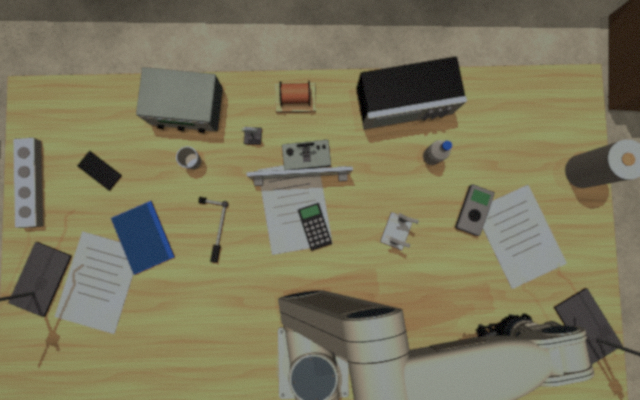

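View pics/sc0.png

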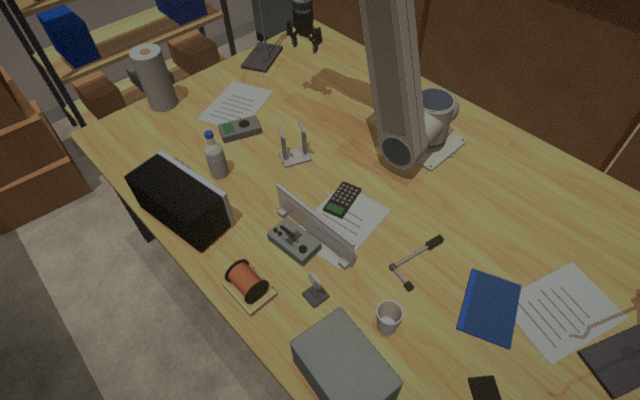

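The top view shows the rod (handle at 215,254; bend 225,204; tip 202,200), the rest at (398,232), the screen at (300,173) and the unit at (306,153). The scene view agrees. Next I enlarge these areas.

```bash
python3 - <<'E'
from h import *
a=load('top0')['img'][:,:,::-1];b=load('sc0')['img'][:,:,::-1]
def crop(i,u,v,w,h,W,H):
    return cv2.resize(i[v:v+h,u:u+w],(W,H),interpolation=cv2.INTER_CUBIC)
# 4x each, 400x300 tiles = 100x75 px
t=[crop(a,185,190,100,75,400,300),crop(a,355,195,100,75,400,300),crop(a,255,125,100,75,400,300),crop(b,250,110,100,75,400,300)]
cv2.imwrite('pics/crops.png',np.vstack([np.hstack(t[:2]),np.hstack(t[2:])]))
E
```

```text
(no output)
```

View pics/crops.png

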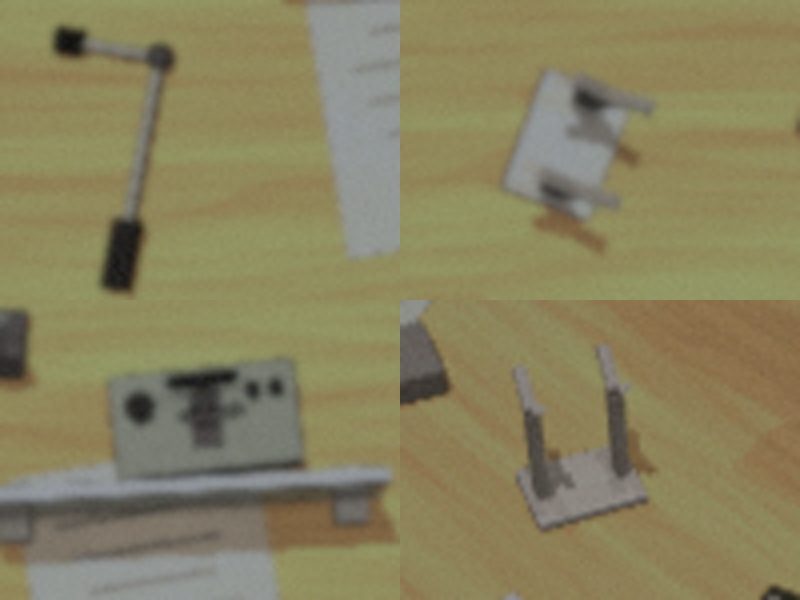

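```bash
python3 - <<'E'
from h import *
np.set_printoptions(precision=4,suppress=True)
a=load('top0');b=load('sc0')
T=lambda x,y,ou,ov:(ou+x/4-.375,ov+y/4-.375)
P=lambda n,x,y,ou,ov,z,c=a:print(n,onz(c,*T(x,y,ou,ov),z))
P('bend',160,57,185,190,.012);P('handle',122,255,185,190,.012);P('tip',70,41,185,190,.012)
for n,x,y in(('c1',103,187),('c2',147,68),('c3',190,220),('mid',168.5,144)):P(n,x,y,355,195,.012)
for n,x,y in(('base sc A',117,480-300),('B',145,528-300),('C',245,495-300),('D',215,447-300)):P(n,x,y,250,110,.012,b)
P('posttop mid sc',172,78,250,110,.142,b)
for n,x,y in(('p1a',119,68),('p1b',141,110),('p2a',202,47),('p2b',228,88)):P(n,x,y,250,110,.146,b)
for n,x,y in(('q1',251,102),('q2',217,201)):P(n+' rear tips top',x,y,355,195,.146)
P('bar',202,79,255,125,.093);P('barL',168,82,255,125,.093);P('barR',237,75,255,125,.093)
for n,x,y in(('sc1',0,193),('sc2',390,174)):P(n,x,y,255,125,.13)
for n,x,y in(('u1',109,80),('u2',290,60),('u3',303,163),('u4',118,178)):P(n,x,y,255,125,.04)
# screen ends from full top
print(onz(a,248,174.5,.13),onz(a,352,169.5,.13))
E
```

```text
bend [0.5332 0.2873 0.012 ]
handle [0.3663 0.3206 0.012 ]
tip [0.5488 0.3638 0.012 ]
c1 [ 0.3927 -0.2397  0.012 ]
c2 [ 0.4929 -0.2811  0.012 ]
c3 [ 0.3631 -0.3125  0.012 ]
mid [ 0.4278 -0.2969  0.012 ]
base sc A [ 0.4685 -0.3403  0.012 ]
B [ 0.4906 -0.2723  0.012 ]
C [ 0.3938 -0.2392  0.012 ]
D [ 0.3703 -0.3088  0.012 ]
posttop mid sc [ 0.4252 -0.2951  0.142 ]
p1a [ 0.4535 -0.3352  0.146 ]
p1b [ 0.4754 -0.2783  0.146 ]
p2a [ 0.3805 -0.3046  0.146 ]
p2b [ 0.4009 -0.2463  0.146 ]
q1 rear tips top [ 0.457  -0.3393  0.146 ]
q2 rear tips top [ 0.3804 -0.3093  0.146 ]
bar [0.7165 0.0075 0.093 ]
barL [0.7147 0.0355 0.093 ]
barR [ 0.7192 -0.0213  0.093 ]
sc1 [0.6208 0.1704 0.13  ]
sc2 [ 0.6287 -0.1412  0.13  ]
u1 [0.728  0.0868 0.04  ]
u2 [ 0.7417 -0.0673  0.04  ]
u3 [ 0.653  -0.0759  0.04  ]
u4 [0.6439 0.0807 0.04  ]
[0.616  0.1916 0.13  ] [ 0.6243 -0.1406  0.13  ]
```

Request:
servo_tool(moves=[4.35, -2.69, -0.5, -0.93, 85, 4.35, -2.69, -0.5, -0.93, 85, 4.35, -2.69, -0.5, -0.93, 85, 4.35, -2.69, -0.5, -0.93, 85, 4.35, -2.69, -0.5, -0.93, 85])

```text
t: 0.72
eef_pos: [0.3606, -0.2978, 0.2614]
tcp_rot: [[0.343, 0.939, 0.0], [0.939, -0.343, 0.0], [0.0, -0.0, -1.0]]
ft_force: [0.6, -0.2, -0.5]
opening: 0.996
```

```bash
cat >> h.py <<'E'
def go(p,yaw):
    """world target -> tool units; yaw is of tool x"""
    s=status.sense();R=np.array(s['tcp_rot']);d=R.T@(np.array(p)-s['eef_pos'])/.06
    y=np.arctan2(R[1,0],R[0,0]);r=-((yaw-y+np.pi)%(2*np.pi)-np.pi)
    print('t %.2f'%s['t'],'tcp',np.round(s['eef_pos'],4),'yaw %.3f'%y,'q6 %.2f'%s['q'][5],'F',np.round(s['ft_force'],1),'->',np.round(d,2),'roll %.3f'%r)
E
python3 -c "
from h import *
go((.45,-.05,.26),2.3);go((.4,.2,.2),2.94)"
```

```text
t 0.72 tcp [ 0.3606 -0.2978  0.2614] yaw 1.221 q6 1.05 F [ 0.6 -0.2 -0.5] -> [ 4.39 -0.02  0.02] roll -1.079
t 0.72 tcp [ 0.3606 -0.2978  0.2614] yaw 1.221 q6 1.05 F [ 0.6 -0.2 -0.5] -> [ 8.02 -2.23  1.02] roll -1.719
```

Request:
servo_tool(moves=[4.4, 0, 0, -0.93, 85, 4.4, 0, 0, -0.93, 85, 4.4, 0, 0, -0.93, 85, 4.4, 0, 0, -0.93, 85, 4.4, 0, 0, -0.93, 85])

```text
t: 1.35
eef_pos: [0.4521, -0.0488, 0.2611]
tcp_rot: [[-0.552, 0.834, -0.0], [0.834, 0.552, 0.001], [0.001, 0.0, -1.0]]
ft_force: [-0.6, -1.0, -0.6]
opening: 0.994
```

```bash
python3 -c "
from h import *
go((.40,.20,.2),2.944)"
```

```text
t 1.35 tcp [ 0.4521 -0.0488  0.2611] yaw 2.155 q6 0.69 F [-0.6 -1.  -0.6] -> [3.94 1.56 1.02] roll -0.789
```

Request:
servo_tool(moves=[3.94, 1.56, 1, -0.79, 85, 3.94, 1.56, 1, -0.79, 85, 3.94, 1.56, 1, -0.79, 85, 3.94, 1.56, 1, -0.79, 85, 3.94, 1.56, 1, -0.79, 85])

```text
t: 1.98
eef_pos: [0.4002, 0.1999, 0.2003]
tcp_rot: [[-0.98, 0.198, -0.002], [0.198, 0.98, -0.0], [0.002, -0.001, -1.0]]
ft_force: [1.1, -0.5, 0.3]
opening: 0.991
```

```bash
python3 -c "
from h import *
go((.366,.321,.14),2.944);
c=grab('wrist','w1');print(c['mtx'],c['world_from_camera'])"
```

```text
t 1.98 tcp [0.4002 0.1999 0.2003] yaw 2.942 q6 0.47 F [ 1.1 -0.5  0.3] -> [0.96 1.87 1.01] roll -0.002
[[309.70691629   0.         324.29155325]
 [  0.         309.70691629 200.02692783]
 [  0.           0.           1.        ]] [[ 1.98831035e-01 -9.26709185e-01 -3.18867224e-01  3.17070426e-01]
 [ 9.80033773e-01  1.87961591e-01  6.48401441e-02  2.15124909e-01]
 [-1.53166358e-04 -3.25392881e-01  9.45578896e-01  3.42176421e-01]
 [ 0.00000000e+00  0.00000000e+00  0.00000000e+00  1.00000000e+00]]
```

View pics/w1.png

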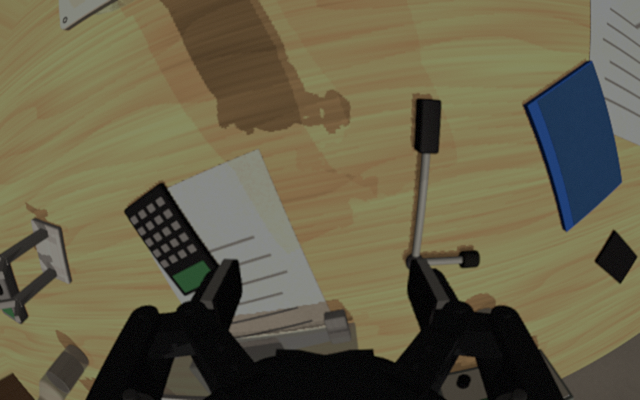

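The wrist view shows the handle at about (428,125), the bend at (412,260) and the tip at (469,259). I cast these as a check.

```bash
python3 -c "
from h import *
c=load('w1');f=lambda u,v,z:print(np.round(onz(c,u,v,z,True),4))
f(428,124.5,.024);f(428,100,.024);f(427,150,.024);f(469,259,.018);f(412,260,.02);f(426,158,.015)
go((.366,.321,.14),2.944)"
```

```text
[0.3633 0.3177 0.024 ]
[0.3374 0.3217 0.024 ]
[0.3905 0.3129 0.024 ]
[0.5437 0.3618 0.018 ]
[0.5237 0.2833 0.02  ]
[0.4014 0.3134 0.015 ]
t 2.02 tcp [0.4007 0.1994 0.2004] yaw 2.941 q6 0.47 F [ 0.8  0.8 -0.3] -> [0.97 1.87 1.01] roll -0.003
```

```bash
python3 -c "
from h import *
go((.358,.320,.06),2.944);go((.358,.320,.003),2.944)"
```

```text
t 2.02 tcp [0.4007 0.1994 0.2004] yaw 2.941 q6 0.47 F [ 0.8  0.8 -0.3] -> [1.09 1.83 2.34] roll -0.003
t 2.02 tcp [0.4007 0.1994 0.2004] yaw 2.941 q6 0.47 F [ 0.8  0.8 -0.3] -> [1.09 1.83 3.29] roll -0.003
```

Request:
servo_tool(moves=[1.09, 1.83, 0.6, 0, 85, 1.09, 1.83, 1.5, 0, 85, 1.09, 1.83, 2.2, 0, 85, 1.09, 1.83, 2.7, 0, 85, 1.09, 1.83, 2.7, 0, 85])

```text
t: 2.65
eef_pos: [0.3596, 0.3164, 0.0374]
tcp_rot: [[-0.978, 0.207, -0.004], [0.207, 0.978, -0.003], [0.004, -0.004, -1.0]]
ft_force: [0.2, -0.8, 1.7]
opening: 0.994
```

```bash
python3 -c "
from h import *
go((.358,.320,.003),2.944)"
```

```text
t 2.65 tcp [0.3596 0.3164 0.0374] yaw 2.933 q6 0.76 F [ 0.2 -0.8  1.7] -> [0.04 0.06 0.57] roll -0.011
```

Request:
servo_tool(moves=[0, 0, 0.4, 0, 85, 0, 0, 0.55, 0, 85, 0, 0, 0.55, 0, 20, 0, 0, 0.55, 0, 15, 0, 0, 0.55, 0, 5])

```text
t: 3.28
eef_pos: [0.3609, 0.3182, 0.0071]
tcp_rot: [[-0.979, 0.205, 0.001], [0.205, 0.979, 0.001], [-0.001, 0.001, -1.0]]
ft_force: [1.2, -0.8, 0.8]
opening: 0.37
```

Request:
servo_tool(moves=[0, 0, 0, 0, 0, 0, 0, 0, 0, 0, 0, 0, 0, 0, 0, 0, 0, 0, 0, 0])

```text
t: 3.78
eef_pos: [0.361, 0.3185, 0.0073]
tcp_rot: [[-0.979, 0.205, 0.002], [0.205, 0.979, 0.001], [-0.001, 0.001, -1.0]]
ft_force: [-0.0, -0.1, 8.3]
opening: 0.267
```

Request:
servo_tool(moves=[0, 0, -0.5, 0, 0, 0, 0, -1.5, 0, 0, 0, 0, -2.5, 0, 0, 0, 0, -3.3, 0, 0, 0, 0, -3.5, 0, 0])

```text
t: 4.4
eef_pos: [0.3611, 0.3186, 0.2194]
tcp_rot: [[-0.979, 0.205, 0.004], [0.205, 0.979, 0.003], [-0.003, 0.003, -1.0]]
ft_force: [0.9, 0.1, -2.7]
opening: 0.269
```

```bash
python3 -c "
from h import *
c=grab('wrist','w2');d=grab('scene','s2')
go((.39,-.05,.28),2.747)
print(status.sense()['moment'])
i=c['img'][:,:,::-1];j=cv2.resize(d['img'][:,:,::-1][130:330,300:500],(400,400),interpolation=cv2.INTER_CUBIC)
cv2.imwrite('pics/p2.png',np.hstack([i[:,200:600],j]))"
```

```text
t 4.50 tcp [0.3606 0.3182 0.217 ] yaw 2.935 q6 0.76 F [-0.1 -0.3 -2.9] -> [-1.74 -5.9  -1.06] roll 0.188
[-0.04798921  0.2111117   0.00135209]
```

View pics/p2.png

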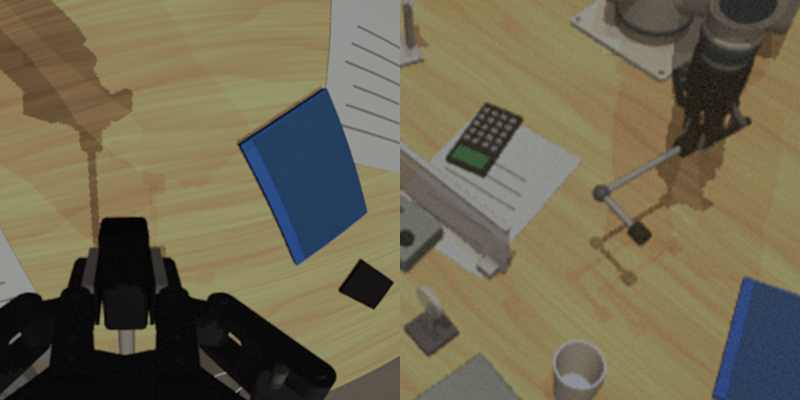

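The rod is held: bend at scene (400,226), tip at (419,246), handle end in the wrist view at about (323,218). I check the droop and the offset along the handle.

```bash
python3 -c "
from h import *
d=load('s2');c=load('w2')
s=status.sense();p=np.array(s['eef_pos']);f=-np.array(s['tcp_rot'])[:,0]
for z in(.19,.205,.222,.235):
  P=onz(d,400.3,226.3,z);print(z,P,'along',(P-p)@f, 'lat',(P-p)@np.array(s['tcp_rot'])[:,1])
for z in(.234,.222,.21):P=onz(c,323,218,z,True);print('end',z,P,(P-p)@f)
for z in(.19,.205,.222):P=onz(d,419,246,z);print('tip',z,P,(P-p)@f,(P-p)@np.array(s['tcp_rot'])[:,1])
"
```

```text
0.19 [0.51023257 0.2738201  0.19      ] along 0.15556023689865284 lat -0.012785147946560136
0.205 [0.5199564  0.27959955 0.205     ] along 0.1639075490383368 lat -0.005116219054913155
0.222 [0.53097674 0.28614959 0.222     ] along 0.17336783612997872 lat 0.0035752336889533546
0.235 [0.53940406 0.29115845 0.235     ] along 0.18060217331770492 lat 0.01022163872838061
end 0.234 [0.32894557 0.32305218 0.234     ] -0.03192313174287309
end 0.222 [0.33383584 0.32201181 0.222     ] -0.026936631725029206
end 0.21 [0.33872611 0.32097144 0.21      ] -0.021950131707185325
tip 0.19 [0.52456671 0.35196327 0.19      ] 0.1535530483563003 0.06663642163707832
tip 0.205 [0.53406937 0.35653702 0.205     ] 0.16193133008389946 0.073079928387422
tip 0.222 [0.54483906 0.36172061 0.222     ] 0.17142671604184492 0.08038256937114473
```

```bash
python3 -c "
from h import *
go((.41,.03,.22),2.84)"
```

```text
t 4.50 tcp [0.3606 0.3182 0.217 ] yaw 2.935 q6 0.76 F [-0.1 -0.3 -2.9] -> [-1.79 -4.53 -0.05] roll 0.095
```

Request:
servo_tool(moves=[-0.3, -0.7, 0, 0, 0, -0.75, -1.7, 0, 0.05, 0, -1.15, -2.7, 0, 0.1, 0, -1.5, -3.7, 0, 0.1, 0, -1.79, -4.5, 0, 0.1, 0])

```text
t: 5.12
eef_pos: [0.4092, 0.0299, 0.2143]
tcp_rot: [[-0.953, 0.302, -0.003], [0.302, 0.953, 0.0], [0.003, -0.001, -1.0]]
ft_force: [0.6, 0.7, -1.9]
opening: 0.266
```

```bash
python3 -c "
from h import *
go((.339,-.255,.20),2.747)"
```

```text
t 5.12 tcp [0.4092 0.0299 0.2143] yaw 2.835 q6 0.17 F [ 0.6  0.7 -1.9] -> [-0.32 -4.88  0.24] roll 0.088
```

Request:
servo_tool(moves=[0, -0.9, 0, 0, 0, -0.1, -1.9, 0, 0.05, 0, -0.15, -2.9, 0, 0.09, 0, -0.3, -3.9, 0, 0.09, 0, -0.32, -4.6, 0.1, 0.09, 0])

```text
t: 5.75
eef_pos: [0.3438, -0.2392, 0.2084]
tcp_rot: [[-0.922, 0.388, -0.002], [0.388, 0.922, 0.002], [0.002, 0.001, -1.0]]
ft_force: [0.5, 1.1, -1.9]
opening: 0.265
```

Request:
servo_tool(moves=[0, -0.28, 0, 0, 0, 0, -0.28, 0, 0, 0])

```text
t: 6.0
eef_pos: [0.3378, -0.2527, 0.2089]
tcp_rot: [[-0.922, 0.388, -0.002], [0.388, 0.922, 0.002], [0.003, 0.001, -1.0]]
ft_force: [0.9, 0.5, -2.2]
opening: 0.264
```

```bash
python3 -c "
from h import *
go((.339,-.255,.125),2.747)
c=grab('wrist','w3');d=grab('scene','s3');e=grab('top','t3')
f=lambda im,u,v:cv2.resize(im['img'][:,:,::-1][v:v+100,u:u+100],(400,400),interpolation=cv2.INTER_CUBIC)
cv2.imwrite('pics/p3.png',np.hstack([f(e,350,180),f(d,240,80)]))"
```

```text
t 6.00 tcp [ 0.3378 -0.2527  0.2089] yaw 2.743 q6 -0.44 F [ 0.9  0.5 -2.2] -> [-0.04 -0.03  1.4 ] roll -0.004
```

View pics/p3.png

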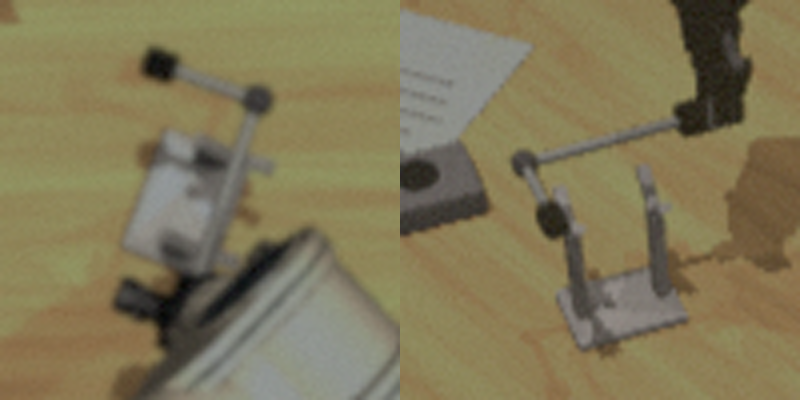

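The rod is over the rest and parallel to it, with the bend at top (414,204) and scene (371,120). I check the bend position by triangulation.

```bash
python3 -c "
from h import *
e=load('t3');d=load('s3')
o1,d1=ray(e,414.1,204.4);o2,d2=ray(d,370.8,119.9)
t=np.linalg.lstsq(np.c_[d1,-d2],o2-o1,rcond=None)[0];A=o1+d1*t[0];B=o2+d2*t[1];print(A,B)
x=np.array([.923,-.385]);b=((A+B)/2)[:2]-[.4275,-.292];print('along',b@x,'lat',b@[.385,.923])
"
```

```text
[ 0.4909365  -0.2817653   0.37608949] [ 0.33994352 -0.00681664  0.30678866]
along -0.06799934864943454 lat 0.13169233774033842
```

```bash
python3 -c "
from h import *
e=load('t3');d=load('s3')
o1,d1=ray(e,414.1,204.4);o2,d2=ray(d,270.4,119.9)
t=np.linalg.lstsq(np.c_[d1,-d2],o2-o1,rcond=None)[0];A=o1+d1*t[0];B=o2+d2*t[1];print(A,B)
x=np.array([.923,-.385]);b=((A+B)/2)[:2]-[.4275,-.292];print('along',b@x,'lat',b@[.385,.923])
"
```

```text
[ 0.50180125 -0.3159489   0.21679508] [ 0.50102944 -0.31523472  0.21658918]
along 0.07730670790213766 lat 0.006682166484484779
```

Request:
servo_tool(moves=[0, -0.04, 0.5, 0, 0, 0, -0.04, 1.0, 0, 0, 0, -0.04, 1.25, 0, 0, 0, -0.04, 1.35, 0, 0, 0, -0.04, 1.4, 0, 0])

```text
t: 6.78
eef_pos: [0.3381, -0.2545, 0.1266]
tcp_rot: [[-0.923, 0.385, 0.0], [0.385, 0.923, -0.001], [-0.001, -0.0, -1.0]]
ft_force: [-0.6, -0.6, -1.3]
opening: 0.268
```

Request:
servo_tool(moves=[0, 0, 0.03, 0, 0, 0, 0, 0.05, 0, 0])

```text
t: 7.02
eef_pos: [0.3381, -0.2552, 0.1239]
tcp_rot: [[-0.922, 0.386, 0.001], [0.386, 0.922, -0.001], [-0.001, -0.001, -1.0]]
ft_force: [-0.5, -1.1, 1.2]
opening: 0.268
```

Request:
servo_tool(moves=[0, 0, 0.03, 0, 0, 0, 0, 0.06, 0, 0])

```text
t: 7.28
eef_pos: [0.338, -0.2563, 0.1207]
tcp_rot: [[-0.922, 0.387, 0.001], [0.387, 0.922, -0.004], [-0.002, -0.003, -1.0]]
ft_force: [-5.6, -4.5, 10.2]
opening: 0.265
```

Request:
servo_tool(moves=[0, 0, -0.02, 0, 30, 0, 0, -0.02, 0, 45, 0, 0, -0.02, 0, 65, 0, 0, -0.02, 0, 85, 0, 0, -0.02, 0, 85])

```text
t: 7.9
eef_pos: [0.3377, -0.2548, 0.1208]
tcp_rot: [[-0.922, 0.386, -0.0], [0.386, 0.922, 0.0], [0.0, 0.0, -1.0]]
ft_force: [0.3, -1.0, 0.7]
opening: 0.995
```

Request:
servo_tool(moves=[0, 0, -0.5, 0, 85, 0, 0, -1.0, 0, 85, 0, 0, -1.5, 0, 85, 0, 0, -1.5, 0, 85, 0, 0, -1.5, 0, 85])

```text
t: 8.52
eef_pos: [0.3375, -0.2546, 0.2103]
tcp_rot: [[-0.922, 0.386, -0.0], [0.386, 0.922, 0.0], [0.001, 0.0, -1.0]]
ft_force: [0.1, 0.0, -0.6]
opening: 0.996
```

```bash
python3 -c "
from h import *
go((.339,-.255,.106),2.747)
c=grab('wrist','w4');d=grab('scene','s4');e=grab('top','t4')
f=lambda im,u,v:cv2.resize(im['img'][:,:,::-1][v:v+100,u:u+100],(400,400),interpolation=cv2.INTER_CUBIC)
cv2.imwrite('pics/p4.png',np.hstack([c['img'][:,120:520,::-1],f(d,240,80)]))"
```

```text
t 8.53 tcp [ 0.3375 -0.2546  0.2103] yaw 2.745 q6 -0.45 F [ 0.1  0.  -0.6] -> [-0.03  0.    1.74] roll -0.002
```

View pics/p4.png

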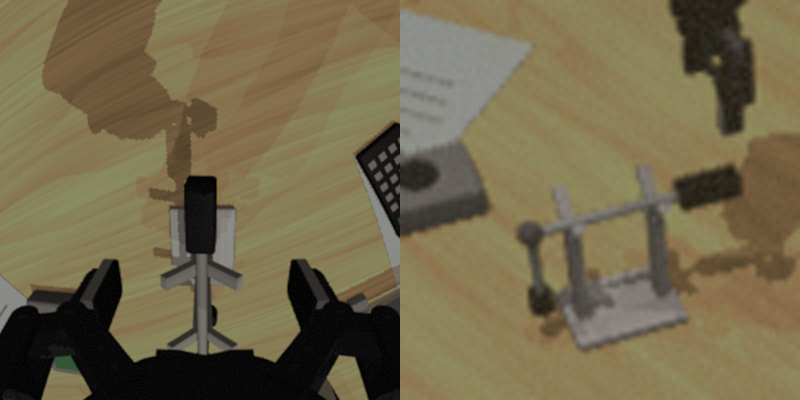

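The rod hangs in both notches, hook down. The handle spans wrist (321,180) to (321,252).

```bash
python3 -c "
from h import *
c=load('w4')
A=onz(c,321,180,.137,True);B=onz(c,321,251,.137,True);print(A,B,np.linalg.norm(A-B));M=(A+B)/2
x=np.array([.923,-.385]);print(M,(M[:2]-[.4275,-.292])@x,(M[:2]-[.4275,-.292])@[.385,.923])
"
```

```text
[ 0.31265631 -0.24850886  0.137     ] [ 0.36573912 -0.27105287  0.137     ] 0.05767164185880719
[ 0.33919772 -0.25978086  0.137     ] -0.09390737618251327 -0.004258117094978837
```

Request:
servo_tool(moves=[0.08, -0.03, 0.6, 0, 85, 0.08, -0.03, 1.2, 0, 85, 0.08, -0.03, 1.6, 0, 85, 0.08, -0.03, 1.74, 0, 85, 0.08, -0.03, 1.74, 0, 60])

```text
t: 9.3
eef_pos: [0.3324, -0.2546, 0.1063]
tcp_rot: [[-0.922, 0.387, -0.001], [0.387, 0.922, 0.001], [0.001, 0.0, -1.0]]
ft_force: [-0.3, -1.3, 0.3]
opening: 0.811
```

Request:
servo_tool(moves=[0, 0, 0, 0, 40, 0, 0, 0, 0, 25, 0, 0, 0, 0, 10, 0, 0, 0, 0, 0, 0, 0, 0, 0, 0])

```text
t: 9.93
eef_pos: [0.3327, -0.2552, 0.1069]
tcp_rot: [[-0.922, 0.387, 0.001], [0.387, 0.922, -0.001], [-0.001, -0.001, -1.0]]
ft_force: [-1.6, -3.8, 5.0]
opening: 0.276
```

Request:
servo_tool(moves=[0, 0, 0, 0, 0, 0, 0, 0, 0, 0, 0, 0, 0, 0, 0])

```text
t: 10.3
eef_pos: [0.3327, -0.2553, 0.1069]
tcp_rot: [[-0.922, 0.387, 0.001], [0.387, 0.922, -0.001], [-0.001, -0.001, -1.0]]
ft_force: [-3.2, -4.7, 4.7]
opening: 0.274
```

Request:
servo_tool(moves=[0, 0, -0.4, 0, 0, 0, 0, -1.2, 0, 0, 0, 0, -2.0, 0, 0, 0, 0, -2.7, 0, 0, 0, 0, -2.7, 0, 0])

```text
t: 10.92
eef_pos: [0.3332, -0.255, 0.2706]
tcp_rot: [[-0.922, 0.386, 0.003], [0.386, 0.922, -0.002], [-0.003, -0.001, -1.0]]
ft_force: [-0.5, -0.3, -2.2]
opening: 0.279
```

```bash
python3 -c "
from h import *
go((.45,-.01,.27),-3.067)
print(status.sense()['moment'])"
```

```text
t 10.93 tcp [ 0.3332 -0.255   0.2706] yaw 2.745 q6 -0.46 F [-0.5 -0.3 -2.2] -> [-0.22  4.52  0.01] roll -0.471
[0.08346713 0.14134422 0.01911961]
```

Request:
servo_tool(moves=[0, 0.9, 0, -0.1, 0, -0.1, 1.8, 0, -0.2, 0, -0.15, 2.7, 0, -0.3, 0, -0.2, 3.6, 0, -0.4, 0, -0.22, 4.4, 0, -0.47, 0])

```text
t: 11.55
eef_pos: [0.4466, -0.014, 0.2668]
tcp_rot: [[-0.997, -0.077, -0.003], [-0.077, 0.997, 0.001], [0.003, 0.001, -1.0]]
ft_force: [0.2, -0.9, -1.4]
opening: 0.27
```

Request:
servo_tool(moves=[0, 0, 0, 0, 0, 0, 0, 0, 0, 0])

```text
t: 11.8
eef_pos: [0.4461, -0.016, 0.2672]
tcp_rot: [[-0.997, -0.074, -0.003], [-0.074, 0.997, 0.001], [0.002, 0.001, -1.0]]
ft_force: [0.3, -0.5, -1.0]
opening: 0.273
```

```bash
python3 -c "
from h import *
go((.564,-.004,.27),-3.067)
d=grab('scene','s5');e=grab('top','t5')
f=lambda im,u,v:cv2.resize(im['img'][:,:,::-1][v:v+100,u:u+100],(400,400),interpolation=cv2.INTER_CUBIC)
cv2.imwrite('pics/p5.png',np.hstack([f(e,255,120),f(d,250,160)]))"
```

```text
t 11.80 tcp [ 0.4461 -0.016   0.2672] yaw -3.068 q6 -0.30 F [ 0.3 -0.5 -1. ] -> [-1.97  0.05 -0.05] roll -0.001
```

View pics/p5.png

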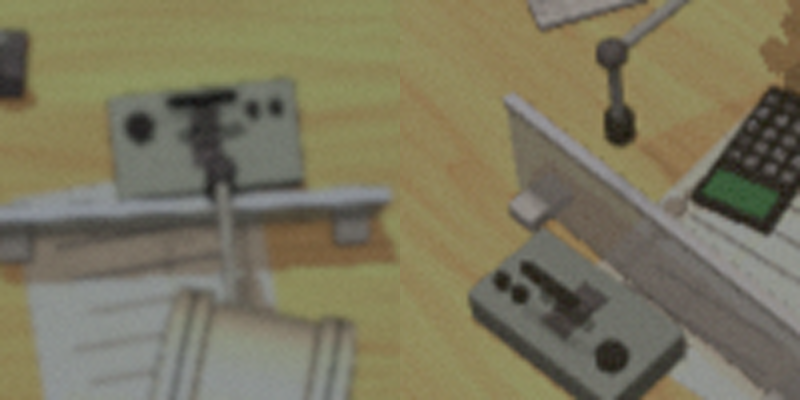

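```bash
python3 -c "
from h import *
e=load('t5');d=load('s5')
def tri(a,b):
  o1,d1=ray(e,*a);o2,d2=ray(d,*b);t=np.linalg.lstsq(np.c_[d1,-d2],o2-o1,rcond=None)[0];A=o1+d1*t[0];B=o2+d2*t[1];print((A+B)/2,A-B);return (A+B)/2
b=tri((309.4,165.9),(302.4,172.9));tri((305.1,144.6),(287.1,230.1))
for z in(.19,.2,.207,.215):print(z,onz(d,304.6,191.1,z))
s=status.sense();print((b-s['eef_pos'])@np.array(s['tcp_rot']))
"
```

```text
[ 0.61931606 -0.0069379   0.27525966] [-0.00477969  0.00476543 -0.00073867]
[0.71339683 0.00813682 0.10195811] [ 0.00115085 -0.00113483  0.0002205 ]
0.19 [ 0.6167957  -0.01183467  0.19      ]
0.2 [ 0.62218212 -0.00504339  0.2       ]
0.207 [ 6.25952616e-01 -2.89497847e-04  2.07000000e-01]
0.215 [0.63026175 0.00514352 0.215     ]
[-0.17336974 -0.00247609 -0.00766086]
```

Request:
servo_tool(moves=[-0.6, 0.05, 0, 0, 0, -1.3, 0.1, 0, 0, 0, -1.9, 0.13, 0, 0, 0, -2.04, 0.13, 0.4, 0, 0, -2.04, 0.13, 0.9, 0, 0])

```text
t: 12.52
eef_pos: [0.569, -0.001, 0.2134]
tcp_rot: [[-0.997, -0.071, 0.0], [-0.071, 0.997, 0.0], [-0.0, 0.0, -1.0]]
ft_force: [-1.1, -0.3, -1.0]
opening: 0.274
```

```bash
python3 -c "
from h import *
go((.568,0,.2),-3.067)"
```

```text
t 12.53 tcp [ 0.569  -0.001   0.2134] yaw -3.071 q6 -0.22 F [-1.1 -0.3 -1. ] -> [0.01 0.02 0.22] roll -0.004
```

Request:
servo_tool(moves=[0, 0, 0.2, 0, 0, 0, 0, 0.25, 0, 0, 0, 0, 0.25, 0, 0])

```text
t: 12.9
eef_pos: [0.5685, 0.0, 0.2004]
tcp_rot: [[-0.997, -0.072, 0.001], [-0.072, 0.997, -0.0], [-0.001, -0.0, -1.0]]
ft_force: [-0.6, -0.2, -1.3]
opening: 0.272
```

```bash
python3 -c "
from h import *
go((.568,0,.163),-3.067)
d=grab('scene','s6');e=grab('top','t6')
f=lambda im,u,v:cv2.resize(im['img'][:,:,::-1][v:v+75,u:u+75],(400,400),interpolation=cv2.INTER_CUBIC)
cv2.imwrite('pics/p6.png',np.hstack([f(e,270,120),f(d,250,190)]))"
```

```text
t 12.90 tcp [0.5685 0.     0.2004] yaw -3.069 q6 -0.22 F [-0.6 -0.2 -1.3] -> [0.01 0.   0.62] roll -0.002
```

View pics/p6.png

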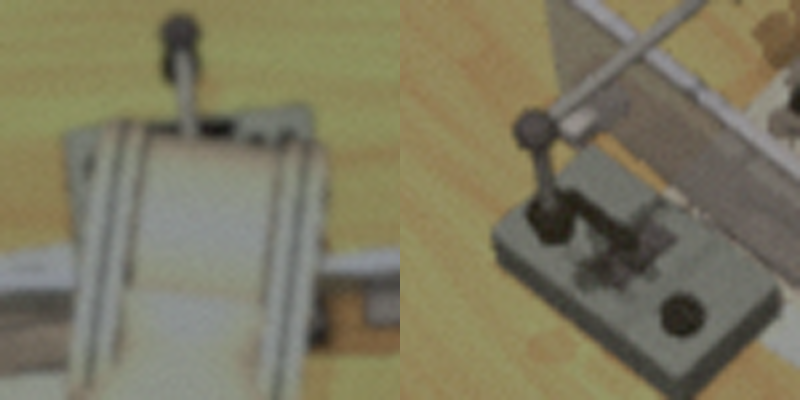

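```bash
python3 -c "
from h import *
e=load('t6');d=load('s6')
for z in(.205,.212,.218):print('bend',z,onz(e,303.3,125.8,z),onz(d,250+136/5.333-.4,190+130/5.333-.4,z))
for z in(.125,.13,.14):print('tip',z,onz(e,303.3,132.3,z),onz(d,277.7,230.4,z))
"
```

```text
bend 0.205 [0.75211937 0.01107575 0.205     ] [0.74255748 0.00408214 0.205     ]
bend 0.212 [0.7504555  0.01101088 0.212     ] [0.74546734 0.00879412 0.212     ]
bend 0.218 [0.74902932 0.01095527 0.218     ] [0.74796151 0.01283297 0.218     ]
tip 0.125 [0.74979863 0.01230143 0.125     ] [0.74312559 0.00393568 0.125     ]
tip 0.13 [0.74867888 0.01225353 0.13      ] [0.74504101 0.00704249 0.13      ]
tip 0.14 [0.74643939 0.01215773 0.14      ] [0.74887184 0.0132561  0.14      ]
```

The tip is at about (0.747, 0.012, 0.138), some 12 mm clear behind the bar, so I lower it and then pull.

Request:
servo_tool(moves=[0, 0, 0.2, 0, 0, 0, 0, 0.4, 0, 0, 0, 0, 0.6, 0, 0, 0, 0, 0.68, 0, 0, 0, 0, 0.68, 0, 0])

```text
t: 13.62
eef_pos: [0.5681, 0.0005, 0.1582]
tcp_rot: [[-0.997, -0.073, -0.001], [-0.073, 0.997, 0.0], [0.001, 0.0, -1.0]]
ft_force: [-0.3, 0.0, -1.9]
opening: 0.272
```

Request:
servo_tool(moves=[0.1, 0, 0, 0, 0, 0.2, 0, 0, 0, 0, 0.3, 0, 0, 0, 0, 0.4, 0, 0, 0, 0, 0.5, 0, 0, 0, 0])

```text
t: 14.25
eef_pos: [0.5384, -0.0018, 0.1592]
tcp_rot: [[-0.997, -0.073, 0.002], [-0.073, 0.997, -0.0], [-0.002, -0.0, -1.0]]
ft_force: [2.0, 0.2, -0.8]
opening: 0.27
```

Request:
servo_tool(moves=[0.1, 0, 0, 0, 0, 0.2, 0, 0, 0, 0, 0.3, 0, 0, 0, 0, 0.4, 0, 0, 0, 0, 0.5, 0, 0, 0, 0])

```text
t: 14.88
eef_pos: [0.5079, -0.0039, 0.1585]
tcp_rot: [[-0.997, -0.073, -0.0], [-0.073, 0.997, 0.0], [0.0, 0.0, -1.0]]
ft_force: [2.0, 1.1, -2.2]
opening: 0.275
```

Request:
servo_tool(moves=[0.05, 0, 0, 0, 0, 0.1, 0, 0, 0, 0])

```text
t: 15.12
eef_pos: [0.5037, -0.0043, 0.1592]
tcp_rot: [[-0.997, -0.073, 0.003], [-0.073, 0.997, 0.0], [-0.003, 0.0, -1.0]]
ft_force: [10.8, 2.5, -2.1]
opening: 0.27
```

Request:
servo_tool(moves=[0.04, 0, 0, 0, 0, 0.08, 0, 0, 0, 0])

```text
t: 15.38
eef_pos: [0.4998, -0.0047, 0.1595]
tcp_rot: [[-0.997, -0.073, 0.005], [-0.073, 0.997, 0.0], [-0.005, -0.0, -1.0]]
ft_force: [10.1, 2.0, -2.7]
opening: 0.269
```

Request:
servo_tool(moves=[0.03, 0, 0, 0, 0, 0.06, 0, 0, 0, 0])

```text
t: 15.62
eef_pos: [0.4984, -0.0049, 0.1596]
tcp_rot: [[-0.997, -0.074, 0.009], [-0.074, 0.997, 0.001], [-0.009, 0.0, -1.0]]
ft_force: [25.9, 3.2, -10.2]
opening: 0.267
```

Request:
servo_tool(moves=[-0.2, 0, 0, 0, 0, -0.4, 0, 0, 0, 0, -0.4, 0, -0.5, 0, 0, -0.4, 0, -1.2, 0, 0, -0.4, 0, -1.9, 0, 0])

```text
t: 16.25
eef_pos: [0.5176, -0.0032, 0.2734]
tcp_rot: [[-0.997, -0.073, -0.002], [-0.073, 0.997, 0.0], [0.002, 0.0, -1.0]]
ft_force: [0.3, -0.1, -1.6]
opening: 0.269
```

```bash
python3 -c "
from h import *
go((.43,-.01,.28),-3.067)
d=grab('scene','s7');e=grab('top','t7')
f=lambda im,u,v:cv2.resize(im['img'][:,:,::-1][v:v+100,u:u+100],(400,400),interpolation=cv2.INTER_CUBIC)
cv2.imwrite('pics/p7.png',np.hstack([f(e,255,110),f(d,250,165)]))"
```

```text
t 16.25 tcp [ 0.5176 -0.0032  0.2734] yaw -3.068 q6 -0.24 F [ 0.3 -0.1 -1.6] -> [ 1.47 -0.01 -0.11] roll -0.001
```

View pics/p7.png

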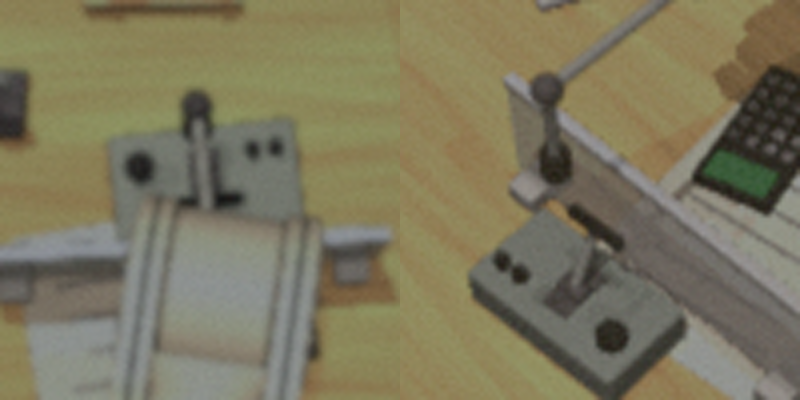

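The lever is over towards the screen: bar at scene (299,221) and partly visible in the top view at (310,159). I check its angle.

```bash
python3 -c "
from h import *
e=load('t7');d=load('s7')
for z in(.0955,.102):print(onz(d,298.6,221.1,z),'start biased',onz(d,287.1,230.1,z))
print('right end top',onz(e,255+243/4-.4,110+198/4-.4,.0955))
for z in(.275,.285,.292):print('bend',z,onz(e,255+196/4-.4,110+104/4-.4,z),onz(d,250+147/4-.4,165+88/4-.4,z))
"
```

```text
[0.66198374 0.00349463 0.0955    ] start biased [0.71026132 0.00487459 0.0955    ]
[0.66489937 0.00742447 0.102     ] start biased [0.71288276 0.00879602 0.102     ]
right end top [ 0.66640229 -0.02480885  0.0955    ]
bend 0.275 [0.70641882 0.01021251 0.275     ] [ 0.68805675 -0.00181664  0.275     ]
bend 0.285 [0.70424913 0.01012137 0.285     ] [0.69315601 0.00551239 0.285     ]
bend 0.292 [0.70273035 0.01005756 0.292     ] [0.69672549 0.01064271 0.292     ]
```

```bash
python3 -c "
from h import *
def bar(f,box,th=60):
  im=load(f)['img'];u0,v0,u1,v1=box;g=cv2.cvtColor(cv2.resize(im[v0:v1,u0:u1],None,fx=4,fy=4,interpolation=cv2.INTER_CUBIC),cv2.COLOR_RGB2GRAY)
  n,l,st,ce=cv2.connectedComponentsWithStats((g<th).astype('uint8'))
  for k in range(1,n):
    if st[k,4]>80:
      pts=np.argwhere(l==k)[:,::-1].astype('float32');r=cv2.minAreaRect(pts)
      print(f,np.round(ce[k]/4-.375+[u0,v0],1),st[k,4],np.round(np.array(r[0])/4-.375+[u0,v0],1),np.round(np.array(r[1])/4,1))
bar('sc0',(265,215,345,270));bar('s5',(265,215,345,270));bar('s7',(265,212,345,270))
bar('top0',(285,138,332,168));bar('t7',(303,150,332,168))
dx=np.array([.997,.075])
for px in(.687,.691,.695):
  for f in('sc0','top0'):
    print(px,f,[(a,np.round(proj(load(f),[*(np.array([px,.006])+.06*np.sin(.5-a)*dx),.043+.06*np.cos(.5-a)]),1)) for a in(-.15,0,.8,.9,1.0)])
"
```

```text
sc0 [339.6 215.7] 276 [338.6 216.1] [3.  9.5]
sc0 [289.1 233.4] 1333 [287.8 232.9] [20.9  6.4]
sc0 [275.1 229.9] 202 [275.1 229.9] [4.  3.5]
sc0 [279.4 233.2] 215 [279.5 233.1] [4.  3.8]
sc0 [302.4 248.8] 758 [302.4 248.8] [7.8 7.5]
sc0 [310.8 255.2] 930 [311.  254.8] [ 3.2 26.2]
s5 [339.6 215.7] 274 [338.5 216.1] [3.  9.2]
s5 [289.1 233.4] 1309 [287.9 232.7] [21.   6.1]
s5 [275.1 229.9] 191 [275.  229.9] [4.  3.2]
s5 [279.4 233.2] 208 [279.5 233.2] [3.8 3.8]
s5 [302.4 248.7] 754 [302.5 248.8] [7.2 7.8]
s5 [311.  255.1] 903 [310.9 254.8] [ 3.3 26.4]
s7 [337.7 214. ] 783 [335.9 214.6] [ 6. 17.]
s7 [298.6 221.5] 779 [298.4 221.6] [16.5  3.7]
s7 [275.2 230. ] 189 [275.1 229.9] [3.9 3.5]
s7 [297.1 233. ] 170 [297.1 233.2] [2.4 5.7]
s7 [279.4 233.2] 199 [279.5 233.2] [3.8 3.8]
s7 [302.4 248.7] 762 [302.6 248.6] [7.5 7.5]
s7 [311.5 254.6] 831 [311.2 254.7] [ 2.7 26.2]
top0 [305.4 148.1] 1502 [305.7 149.8] [13.5 16.2]
top0 [289.5 151.6] 471 [289.7 151.6] [6.3 5.7]
t7 [311.  159.2] 366 [311.  159.5] [7.  5.1]
0.687 sc0 [(-0.15, array([284.8, 234.1])), (0, array([286.4, 231.7])), (0.8, array(
[... 185 characters left out ...]
 array([306.5, 160. ])), (1.0, array([306.7, 161.7]))]
0.691 sc0 [(-0.15, array([283.8, 234.9])), (0, array([285.4, 232.4])), (0.8, array([296. , 222.4])), (0.9, array([297.3, 221.7])), (1.0, array([298.6, 221.2]))]
0.691 top0 [(-0.15, array([304.7, 141.3])), (0, array([304.9, 143.3])), (0.8, array([306.3, 157. ])), (0.9, array([306.5, 158.8])), (1.0, array([306.6, 160.5]))]
0.695 sc0 [(-0.15, array([282.8, 235.6])), (0, array([284.4, 233.2])), (0.8, array([295. , 223.1])), (0.9, array([296.4, 222.4])), (1.0, array([297.6, 221.9]))]
0.695 top0 [(-0.15, array([304.7, 140.1])), (0, array([304.9, 142.1])), (0.8, array([306.3, 155.8])), (0.9, array([306.4, 157.6])), (1.0, array([306.6, 159.3]))]
```

Request:
servo_tool(moves=[0, 0, 0.6, 0, 0, 0, 0, 1.2, 0, 0, 0, 0, 1.7, 0, 0, 0, 0, 1.9, 0, 0, 0, 0, 1.9, 0, 0])

```text
t: 16.98
eef_pos: [0.5176, -0.0032, 0.158]
tcp_rot: [[-0.997, -0.073, -0.002], [-0.073, 0.997, 0.0], [0.002, 0.0, -1.0]]
ft_force: [-0.1, 0.7, -2.2]
opening: 0.269
```

Request:
servo_tool(moves=[0.1, 0, 0, 0, 0, 0.2, 0, 0, 0, 0, 0.2, 0, 0, 0, 0])

```text
t: 17.35
eef_pos: [0.5057, -0.0041, 0.1594]
tcp_rot: [[-0.997, -0.073, 0.001], [-0.073, 0.997, -0.0], [-0.001, -0.0, -1.0]]
ft_force: [-0.5, -0.0, -1.5]
opening: 0.27
```

Request:
servo_tool(moves=[0.04, 0, 0, 0, 0, 0.04, 0, 0, 0, 0])

```text
t: 17.6
eef_pos: [0.5036, -0.0043, 0.1588]
tcp_rot: [[-0.997, -0.073, 0.0], [-0.073, 0.997, -0.0], [-0.0, -0.0, -1.0]]
ft_force: [1.1, 0.2, -1.8]
opening: 0.271
```

Request:
servo_tool(moves=[0.04, 0, 0, 0, 0, 0.04, 0, 0, 0, 0])

```text
t: 17.85
eef_pos: [0.5016, -0.0044, 0.1589]
tcp_rot: [[-0.997, -0.073, 0.001], [-0.073, 0.997, 0.0], [-0.001, 0.0, -1.0]]
ft_force: [1.2, 1.3, -0.7]
opening: 0.27
```

Request:
servo_tool(moves=[0.04, 0, 0, 0, 0, 0.04, 0, 0, 0, 0])

```text
t: 18.1
eef_pos: [0.4996, -0.0045, 0.1591]
tcp_rot: [[-0.997, -0.074, 0.002], [-0.074, 0.997, 0.0], [-0.002, 0.0, -1.0]]
ft_force: [3.5, 2.1, 1.0]
opening: 0.27
```

Request:
servo_tool(moves=[0.03, 0, 0, 0, 0, 0.03, 0, 0, 0, 0])

```text
t: 18.35
eef_pos: [0.4989, -0.0047, 0.1592]
tcp_rot: [[-0.997, -0.074, 0.004], [-0.074, 0.997, 0.0], [-0.004, 0.0, -1.0]]
ft_force: [9.7, 2.7, -3.2]
opening: 0.273
```

Request:
servo_tool(moves=[0.03, 0, 0, 0, 0, 0.03, 0, 0, 0, 0])

```text
t: 18.6
eef_pos: [0.4987, -0.0048, 0.1593]
tcp_rot: [[-0.997, -0.074, 0.007], [-0.074, 0.997, 0.001], [-0.007, 0.0, -1.0]]
ft_force: [18.0, 2.4, -8.1]
opening: 0.271
```

Request:
servo_tool(moves=[0.03, 0, 0, 0, 0, 0.03, 0, 0, 0, 0])

```text
t: 18.85
eef_pos: [0.4985, -0.0049, 0.1594]
tcp_rot: [[-0.997, -0.074, 0.01], [-0.074, 0.997, 0.001], [-0.01, 0.0, -1.0]]
ft_force: [25.7, 3.8, -12.0]
opening: 0.27
```

Request:
servo_tool(moves=[-0.2, 0, 0, 0, 0, -0.35, 0, 0, 0, 0, -0.35, 0, -0.5, 0, 0, -0.35, 0, -1.2, 0, 0, -0.35, 0, -1.9, 0, 0])

```text
t: 19.48
eef_pos: [0.5137, -0.0035, 0.2734]
tcp_rot: [[-0.997, -0.073, -0.002], [-0.073, 0.997, -0.0], [0.002, 0.0, -1.0]]
ft_force: [1.4, 0.9, -1.4]
opening: 0.266
```

```bash
python3 -c "
from h import *
go((.42,-.01,.28),-3.067)
d=grab('scene','s8')
im=d['img'];u0,v0=265,212;g=cv2.cvtColor(cv2.resize(im[v0:270,u0:345],None,fx=4,fy=4,interpolation=cv2.INTER_CUBIC),cv2.COLOR_RGB2GRAY)
n,l,st,ce=cv2.connectedComponentsWithStats((g<60).astype('uint8'))
for k in range(1,n):
  if st[k,4]>80:print(np.round(ce[k]/4-.375+[u0,v0],1),st[k,4])
"
```

```text
t 19.48 tcp [ 0.5137 -0.0035  0.2734] yaw -3.069 q6 -0.24 F [ 1.4  0.9 -1.4] -> [ 1.57  0.01 -0.11] roll -0.002
[337.6 214. ] 774
[298.6 221.5] 764
[275.1 229.9] 191
[297.2 232.9] 148
[279.4 233.2] 196
[302.4 248.8] 753
[313.7 252.4] 525
[304.8 261.2] 196
```

Request:
servo_tool(moves=[0.4, 0, 0, 0, 0, 1.0, 0, 0, 0, 0, 1.4, 0, 0, 0.05, 0, 1.5, 0, 0, 0.1, 0, 1.5, 0, 0, 0.1, 0])

```text
t: 20.15
eef_pos: [0.424, -0.0101, 0.2726]
tcp_rot: [[-1.0, 0.027, -0.001], [0.027, 1.0, -0.0], [0.001, -0.0, -1.0]]
ft_force: [0.0, 0.0, -1.3]
opening: 0.266
```

```bash
python3 -c "
from h import *
go((.333,-.255,.272),2.745)"
```

```text
t 20.15 tcp [ 0.424  -0.0101  0.2726] yaw 3.115 q6 -0.20 F [ 0.   0.  -1.3] -> [ 1.41 -4.12  0.01] roll 0.370
```

Request:
servo_tool(moves=[0.3, -0.9, 0, 0.1, 0, 0.6, -1.8, 0, 0.2, 0, 0.9, -2.7, 0, 0.3, 0, 1.25, -3.6, 0, 0.37, 0, 1.41, -4.12, 0, 0.37, 0])

```text
t: 20.78
eef_pos: [0.3324, -0.2573, 0.2723]
tcp_rot: [[-0.922, 0.388, -0.001], [0.388, 0.922, 0.0], [0.001, -0.0, -1.0]]
ft_force: [1.4, 1.0, -1.3]
opening: 0.269
```

Request:
servo_tool(moves=[0, 0, 0, 0, 0, 0, 0, 0, 0, 0])

```text
t: 21.02
eef_pos: [0.3335, -0.2547, 0.2723]
tcp_rot: [[-0.922, 0.386, -0.001], [0.386, 0.922, 0.001], [0.001, 0.001, -1.0]]
ft_force: [-0.2, 0.7, -0.7]
opening: 0.271
```

```bash
python3 -c "
from h import *
go((.333,-.255,.125),2.745)
d=grab('scene','s9');e=grab('top','t9')
f=lambda im,u,v:cv2.resize(im['img'][:,:,::-1][v:v+100,u:u+100],(400,400),interpolation=cv2.INTER_CUBIC)
cv2.imwrite('pics/p9.png',np.hstack([f(e,350,180),f(d,240,80)]))"
```

```text
t 21.02 tcp [ 0.3335 -0.2547  0.2723] yaw 2.745 q6 -0.46 F [-0.2  0.7 -0.7] -> [ 0.   -0.01  2.46] roll 0.000
```

View pics/p9.png

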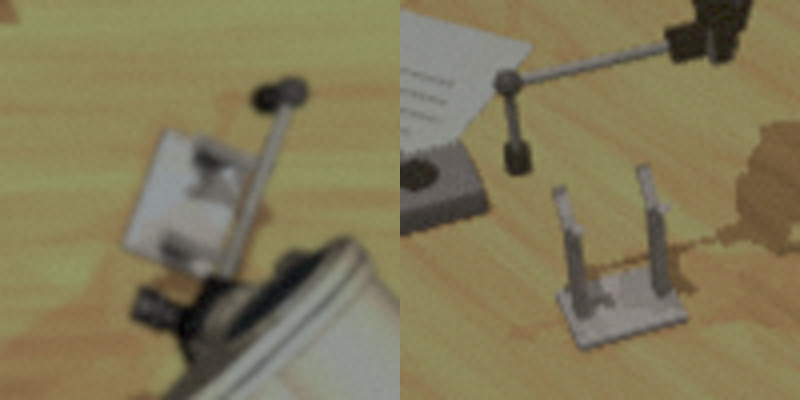

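The rod is parallel over the rest, hook down (bend at scene 267,100). I go down along the path it was lifted by.

Request:
servo_tool(moves=[0, 0, 0.7, 0, 0, 0, 0, 1.4, 0, 0, 0, 0, 2.0, 0, 0, 0, 0, 2.4, 0, 0, 0, 0, 2.55, 0, 0])

```text
t: 21.75
eef_pos: [0.3334, -0.2537, 0.1188]
tcp_rot: [[-0.923, 0.385, -0.001], [0.385, 0.923, 0.001], [0.002, 0.001, -1.0]]
ft_force: [-0.9, 0.5, -1.1]
opening: 0.271
```

Request:
servo_tool(moves=[0, 0, 0.08, 0, 0, 0, 0, 0.12, 0, 0, 0, 0, 0.15, 0, 0])

```text
t: 22.12
eef_pos: [0.3337, -0.2552, 0.1112]
tcp_rot: [[-0.922, 0.386, 0.001], [0.386, 0.922, -0.001], [-0.001, -0.0, -1.0]]
ft_force: [0.4, 0.0, -1.3]
opening: 0.272
```

Request:
servo_tool(moves=[0, 0, 0.04, 0, 0, 0, 0, 0.06, 0, 0])

```text
t: 22.38
eef_pos: [0.3335, -0.2553, 0.1073]
tcp_rot: [[-0.922, 0.387, 0.0], [0.387, 0.922, -0.001], [-0.001, -0.001, -1.0]]
ft_force: [-1.9, -0.7, 3.7]
opening: 0.269
```

Request:
servo_tool(moves=[0, 0, 0.02, 0, 0, 0, 0, 0.03, 0, 0])

```text
t: 22.62
eef_pos: [0.3337, -0.2559, 0.1061]
tcp_rot: [[-0.922, 0.387, 0.001], [0.387, 0.922, -0.002], [-0.002, -0.002, -1.0]]
ft_force: [-5.6, -1.0, 9.8]
opening: 0.271
```

Seated; release and withdraw upward.

Request:
servo_tool(moves=[0, 0, 0, 0, 30, 0, 0, 0, 0, 45, 0, 0, 0, 0, 65, 0, 0, 0, 0, 85, 0, 0, 0, 0, 85])

```text
t: 23.25
eef_pos: [0.3334, -0.2549, 0.1053]
tcp_rot: [[-0.922, 0.386, -0.0], [0.386, 0.922, 0.0], [0.0, 0.0, -1.0]]
ft_force: [-0.9, 0.5, -0.2]
opening: 0.993
```

Request:
servo_tool(moves=[0, 0, -0.5, 0, 85, 0, 0, -1.0, 0, 85, 0, 0, -1.7, 0, 85, 0, 0, -2.3, 0, 85, 0, 0, -2.3, 0, 85])

```text
t: 23.88
eef_pos: [0.3342, -0.2558, 0.2455]
tcp_rot: [[-0.922, 0.386, 0.003], [0.386, 0.922, -0.003], [-0.004, -0.002, -1.0]]
ft_force: [-0.4, 0.5, -1.7]
opening: 0.992
```

Request:
servo_tool(moves=[0.3, 0, 0, 0, 85, 0.3, 0, 0, 0, 85, 0.3, 0, 0, 0, 85, 0.3, 0, 0, 0, 85, 0.3, 0, 0, 0, 85])

```text
t: 24.5
eef_pos: [0.3169, -0.248, 0.2431]
tcp_rot: [[-0.922, 0.386, -0.0], [0.386, 0.922, 0.0], [0.0, 0.0, -1.0]]
ft_force: [-0.5, 0.2, -1.2]
opening: 0.994
```

```bash
python3 -c "
from h import *
d=grab('scene','s10');w=grab('wrist','w10')
f=lambda im,u,v,w,h:cv2.resize(im['img'][:,:,::-1][v:v+h,u:u+w],(400,400),interpolation=cv2.INTER_CUBIC)
cv2.imwrite('pics/p10.png',np.hstack([f(d,240,90,160,160),w['img'][:,120:520,::-1]]))"
```

```text
(no output)
```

View pics/p10.png

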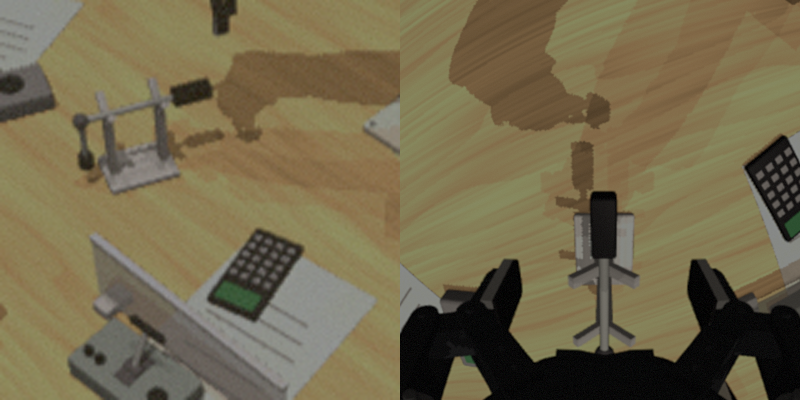

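The rod hangs in both notches with its hook down (bend at scene 272,138; tip at 274,154). The lever is over towards the screen, the bystanders in view have not moved, and the gripper is clear.

```bash
python3 -c "
from plant import finish_job,status
print(status.sense()['t']);finish_job()"
```

```text
24.6
the job is handed in; nothing more can be done
```

The job is done and handed in at 24.6 s. I hung the rod hook down in the rest and let go. Then I took it again by the handle, reached over the screen and pulled the T-lever over. Finally I hung the rod back, hook down, and let go.

- **Lever:** The first pull met a firm stop, 26 N against about 2 N while the lever was moving. From the camera position alone I could not tell 0.9 from 1.0 rad. I pulled a second time and met the same hard stop at the same place (TCP x 0.4985, about 26 N). The bar did not move in the scene image, so I take it as fully over.
- **Rod:** The last picture shows it seated in both notches with the hook down and the gripper open and clear above.
- **Everything else:** The calculator and the other items in that last view looked unmoved. The remaining bystanders were not in it.
- **Disagreement:** Two views put the rod's bend up to about 10 mm apart in height. A closer look above the supply unit settled it before I lowered the hook.

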